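Call the runner and point out the pie and its plate

ROBOT

A 6-joint arm with a two-finger parallel gripper is mounted at the origin on the work surface. World frame = base frame: x ahead of the robot, y to its left, z up, the work surface at z = 0. Lengths are in m, angles in rad, forces in N, time in s.
With the tool pointing down it reaches from about 0.3 to 0.875 m from the base axis. Payload 6.4 kg.
Tool frame: the origin (TCP) lies where the fingers leave the gripper's body, on its centre line; the fingertips stand 64 mm ahead of it and the grasp point (between the pads) lies 45 mm ahead of it; z points along the fingers, y is the direction in which the jaws open and shut (so a half turn about z gives the same grasp; the last joint's range is limited). The gripper opens to 88 mm and grips with 3 to 60 N. Pads are 18 mm wide; open, the fingers measure 123 mm over their backs; the gripper's body (75 mm by 187 mm) begins 45 mm behind the grasp point.
Start: joints at [-1.333, 0.181, 1.607, -0, 1.354, -0.206], TCP at [0.247, -0.519, 0.303] pointing down, gripper open.
Joint ranges: [-2.99, 2.99], [-0.89, 2.07], [0.3, 2.58], [-1.14, 4.28], [0, 2.63], [-3.12, 3.12]. Speed limits (rad/s): [2.57, 2.57, 3.01, 3.14, 3.14, 3.14].

INTERFACE

Orientations are given as a unit quaternion [w, x, y, z].
In Python, from plant import bot gives the robot as it stands. The module is installed in compiled form; this text tells all that it offers.
- The arm moves only by the tool jog_arm, never from a script. Its argument "rows" is a list that holds one entry, the list of rows, each a list of 7 numbers: the shift along the world's x, y, z normalised to -1 to 1, where 1 is 0.4 m, then the turn, a rotation vector about the world's x, y, z normalised to -1 to 1, where 1 is 60 degrees, then the gripper command: -1 is shut, 1 is fully open, values between are in proportion. A call has 1 to 8 rows; each row is the pose to reach, as a shift and turn from the pose measured when the call began; what a row does not reach only later rows make up. A row lasts 1/8 s, in which the tool goes at most 62.5 mm and 10.7 degrees, less where a joint would pass 70% of its speed; a pose out of reach is approached as far as the arm can. A call with a number of a shift or a turn outside -1 to 1 is refused whole. A call with a gripper value outside its range is refused whole. The fingers move at their own pace and stop on an object; "grip_force" is the grip in N (left out, the last holds). Time passes only in rows, so rows that repeat a pose let the fingers close. It gives the time, the measured TCP pose, the force and the opening at its end, in the units of the state.
- bot.observe(): the state, without advancing time (a new reading comes with each control period).
- bot.camera(name): name is "side" or "top" or "wrist"; returns (picture, depth): 400x640x3 uint8, blue, green, red; 400x640 float32, m along the optical axis (not along the pixel's ray), 0 where there is no reading.
- bot.calibration(name): a dict with "fov_y" (degrees; the focal length in pixels is half the picture's height over the tangent of half this angle, whatever the lens; pixels are square), "cx", "cy" (the principal point, pixels), "D" ([k1, k2, p1, p2, k3] as OpenCV has them; the pictures are not rectified), "world_to_cam" (4x4, takes a point from world to camera coordinates); the wrist camera has in their place "mount" (4x4, takes a point from camera to tool coordinates, whose origin is the TCP and whose axes are the flange's). Camera axes: x right, y down, z forward; pixel columns grow to the right and rows downward; lengths in m; the calibration is good to about 2 mm. A picture is of the moment at which its call begins: read the wrist's pose just before it. calibration takes no time and is no camera call.
- bot.finish_job(): hands the job in, once; it reports no verdict.
The state is a dict: "clock": time; "q": joint angles; "joint_velocities": joint speeds; "tau": joint torques, N m; "tcp_pos": TCP position; "orientation": TCP orientation; "ft_force": force on the tool from outside, world axes, zero at the start; "wrist_torque": the same for the moment, N m; "finger_gap": opening from 0.0 (shut) to 1.0 (fully open).
Only numpy, scipy, OpenCV 4.12 (cv2) and the standard library are available. Lean on these libraries where they do the work, as an engineer would, in place of code of your own. Each camera call takes 0.05 s, during which the arm holds its last target. There are 200 camera calls.

TASK

Call the kitchen runner: push the red-knobbed lever of the call-lamp switch all the way over, away from the side it leans to, and leave it there. Then show what goes out: point at the pie with a slice missing, and after that at the blue plate it belongs on, each time bringing the fingertips two to five centimetres above its middle and keeping them there, without touching it, for about three seconds. Never touch or point low over the other two pies or the white plate (pass high above them), and leave everything else where it stands.

Things in the scene. Friction and masses are not known exactly. Their poses are not given: they have to be found in the camera images.
- call (a joint): call-lamp switch lever, rad: 0 = leaning fully to the -x side of its block, 1.0 = fully over at the +x stop (0.5 is upright). Starts at 0 to 0.15; light friction (about 1 N at the knob); stays where left. A 10 mm steel rod with a 26 mm red ball knob, 80 mm from pivot to knob centre.
- call_base: grey switch block, 70 x 50 x 25 mm, fixed. Origin: centre of its underside on the table. The lever leans to its -x at first and is pushed to its +x; pivot along its y, 22 mm up. Knob centre: 102 mm up when upright, at the stops 92 mm up and 38 mm to -x or +x. On the +y side the block goes on for 100 mm and carries an amber lamp, 60 mm high in all, at y = 90 mm.
- call_tip (a point): centre of the red ball knob at the end of the lever (moves with the lever)
- board: round wooden serving board, 370 mm across, 12 mm thick, fixed on the table, with a flat handle to its -x side. Origin: centre of its underside. The three pies stand on it in a triangle, about 200 mm from centre to centre.
- pie_cut: THE PIE TO POINT AT: golden, a slice of 75 degrees missing (pale filling shows in the cut); 112 mm across and 40 mm high, in a thin foil dish; loose, stands on the board (its foot 12 mm above the table). Origin: centre of its underside, z up. The missing slice lies about its +x.
- pie_whole: golden pie, whole; 112 mm across and 40 mm high, in a thin foil dish; loose, stands on the board (its foot 12 mm above the table). Origin: centre of its underside, z up.
- pie_dark: dark brown pie, whole, with five red berries round the middle (berries reach 51 mm); 112 mm across and 40 mm high, in a thin foil dish; loose, stands on the board (its foot 12 mm above the table). Origin: centre of its underside, z up.
- plate_blue: THE PLATE TO POINT AT: blue round ceramic plate, 140 mm across, rim 16 mm high, loose on the table. Origin: centre of its underside, z up.
- plate_white: white round ceramic plate, 140 mm across, rim 16 mm high, loose on the table. Origin: centre of its underside, z up.
- mill: dark wooden pepper mill, 52 mm across, 130 mm high, loose, upright; origin under its centre
- jar: amber glass jar with a red cap, 68 mm across, 95 mm high, loose; origin under its centre
- ramekin: small white bowl, 80 mm across, 45 mm high, loose; origin under its centre
- mug: terracotta mug, 76 mm across, 85 mm high, handle to its +y, loose; origin under its centre

How it is judged:
On the way, in this order (a step that is already met when the one before it is completed fails the run):
1. the call lever is pushed fully over (above 0.85 rad) (value of joint call above 0.85 rad), for 0.2 s.
2. with the lever over, the fingertips dwell just above the middle of the pie with the slice missing (value of joint call above 0.85 rad and horizontal distance between the grasp point and pie_cut below 0.04 m and z of the grasp point in the frame of pie_cut between 0.04 and 0.135 m), for 2 s.
3. then they dwell just above the middle of the blue plate (value of joint call above 0.85 rad and horizontal distance between the grasp point and plate_blue below 0.045 m and z of the grasp point in the frame of plate_blue between 0.008 and 0.118 m), for 2 s.
At the end, for the whole second after the job is handed in: Lever above 0.85 rad; cut pie, then blue plate, each pointed at for 2 s unbroken (grasp point within 40 mm, plate 45 mm, of the middle sideways, under 95 mm above the pie's top or 110 mm above the plate); pies and plates within 10 mm, other loose things within 20 mm of their start (value of joint call above 0.85 rad and distance of each of pie_cut, pie_whole, pie_dark, plate_blue, plate_white from where it was at the start of the episode below 0.01 m and distance of each of mill, jar, ramekin, mug from where it was at the start of the episode below 0.02 m and linear speed of each of pie_cut, pie_whole, pie_dark, plate_blue, plate_white below 0.02 m/s); the robot touches nothing.
It fails at once if a pie or a plate is touched by the robot (contact force between any of the fingers, the arm and pie_cut above 0.3 N or contact force between any of the fingers, the arm and pie_whole above 0.3 N or contact force between any of the fingers, the arm and pie_dark above 0.3 N or contact force between any of the fingers, the arm and plate_blue above 0.3 N or contact force between any of the fingers, the arm and plate_white above 0.3 N).
It fails at once if a wrong pie or the white plate is pointed at (fingers low over its middle) ((horizontal distance between the grasp point and pie_whole below 0.035 m and z of the grasp point in the frame of pie_whole between 0 and 0.11 m) or (horizontal distance between the grasp point and pie_dark below 0.035 m and z of the grasp point in the frame of pie_dark between 0 and 0.11 m) or (horizontal distance between the grasp point and plate_white below 0.035 m and z of the grasp point in the frame of plate_white between 0 and 0.08 m)).
It fails at once if a pie or plate is moved, lifted or tipped (not (distance of pie_cut from where it was at the start of the episode below 0.015 m) or not (distance of pie_whole from where it was at the start of the episode below 0.015 m) or not (distance of pie_dark from where it was at the start of the episode below 0.015 m) or not (distance of plate_blue from where it was at the start of the episode below 0.015 m) or not (distance of plate_white from where it was at the start of the episode below 0.015 m) or angle between any of pie_cut, pie_whole, pie_dark, plate_blue, plate_white's own z axis and vertical above 0.15 rad).
It fails at once if a bystander is knocked or carried away (not (distance of mill from where it was at the start of the episode below 0.025 m) or not (distance of jar from where it was at the start of the episode below 0.025 m) or not (distance of ramekin from where it was at the start of the episode below 0.025 m) or not (distance of mug from where it was at the start of the episode below 0.025 m)).
It also fails if it takes over 61 s, if anything falls off the work surface, if the arm or the gripper's body presses on something with over 40 N, if the wrist force passes 120 N, or if a joint passes its speed limit or range.

## Working session

There is one attempt and no reset: what is moved stays moved. The work goes in short steps, Python scripts to look and compute and a tool call to move; the robot and the scene stay as the last step left them, time stands still between calls to the robot, and variables do not carry over. Pictures are saved under pics/ and viewed, about 8 in all and at most 12, crops included, and the job is handed in when it is done.

Besides the shell and the picture viewer there is one more tool, called after "Call:" as a command line: name --argument value ..., lists and objects as JSON in quotes. jog_arm: Moves the arm, as the interface text tells. Scaled input: -1 to 1 covers 0.4 m each way for a shift and 60 degrees each way for a turn. Its arguments: {"type":"object","properties":{"rows":{"type":"array"},"grip_force":{"type":"number"}},"required":["rows"]}

```bash
mkdir -p pics
cat > h.py <<'E'
import numpy as np, cv2
from plant import bot
def K(c): 
    f=200/np.tan(np.radians(c["fov_y"])/2); return np.array([[f,0,c["cx"]],[0,f,c["cy"]],[0,0,1.]])
def onplane(name,uv,z):
    c=bot.calibration(name); n=cv2.undistortPoints(np.array(uv,float).reshape(-1,1,2),K(c),np.array(c["D"],float))[:,0]
    T=np.linalg.inv(np.array(c["world_to_cam"])); o=T[:3,3]
    d=np.c_[n,np.ones(len(n))]@T[:3,:3].T
    return o+d*((z-o[2])/d[:,2])[:,None]
E
python3 - <<'E'
from h import *
s=bot.observe();print(s["clock"],s["tcp_pos"],s["orientation"],s["finger_gap"])
for n in("top","side"):
    p,d=bot.camera(n);cv2.imwrite(f"pics/{n}0.png",p);np.save(n+"_d.npy",d)
    print(n,bot.calibration(n))
E
```

```text
0.0 [ 0.24679474 -0.51887096  0.30182435] [-8.71482726e-04  9.75484751e-01  2.20065310e-01 -1.11784220e-05] 0.9967738607130198
top {'fov_y': 45.58733771754108, 'cx': 314.24342199833364, 'cy': 193.12248109730132, 'D': array([-0.00486197,  0.        ,  0.        ,  0.        ,  0.        ]), 'world_to_cam': array([[-0.02500264, -0.99963635, -0.01010118,  0.00783008],
       [-0.98632245,  0.02631383, -0.16271326,  0.50712566],
       [ 0.16291989,  0.00589476, -0.98662169,  1.52564605],
       [ 0.        ,  0.        ,  0.        ,  1.        ]])}
side {'fov_y': 45.62359910085435, 'cx': 319.0439587840476, 'cy': 209.24858959078753, 'D': array([-0.06052028,  0.        ,  0.        ,  0.        ,  0.        ]), 'world_to_cam': array([[-0.78865407, -0.61482723,  0.00349868,  0.40530963],
       [-0.48278028,  0.6157305 , -0.62273522,  0.31107313],
       [ 0.38072033, -0.49281175, -0.78242483,  1.38146174],
       [ 0.        ,  0.        ,  0.        ,  1.        ]])}
```

View pics/top0.png

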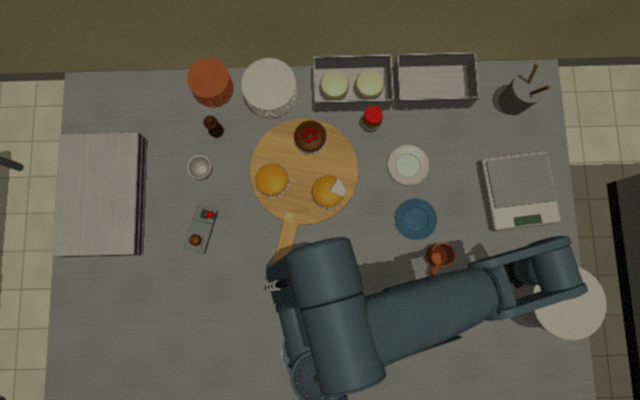

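View pics/side0.png

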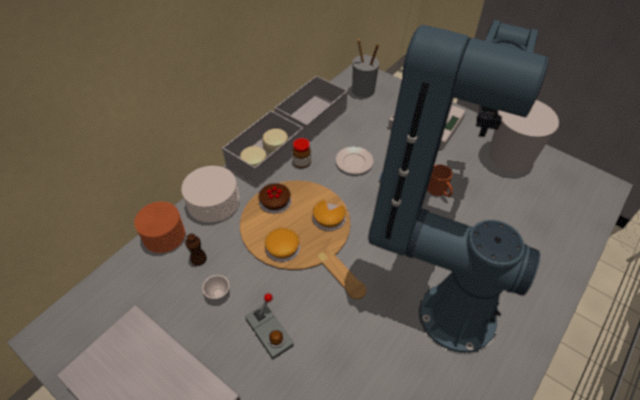

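The top view shows the switch at about (202,228) with its red knob at (210,215) and lamp at (195,240). The cut pie is at (328,190), the blue plate at (416,218) and the white plate at (408,165). Next I measure them.

Run:
```python
from h import *
p=cv2.imread("pics/top0.png");s=cv2.imread("pics/side0.png")
def blobs(img,lo,hi,box,mn=15):
    x0,y0,x1,y1=box
    m=cv2.inRange(cv2.cvtColor(img,cv2.COLOR_BGR2HSV)[y0:y1,x0:x1],lo,hi)
    cs,_=cv2.findContours(m,cv2.RETR_EXTERNAL,cv2.CHAIN_APPROX_NONE)
    return [(np.array(cv2.minEnclosingCircle(c)[0])+[x0,y0],cv2.minEnclosingCircle(c)[1],cv2.contourArea(c)) for c in cs if cv2.contourArea(c)>=mn]
def show(t,n,b,z):
    for c,r,a in b:
        w=onplane(n,[c,c+[r,0]],z); print(t,n,c.round(1),a,w[0].round(3),"r",round(np.linalg.norm(w[1]-w[0]),3))
show("blue","top",blobs(p,(95,90,40),(125,255,255),(385,190,445,250)),.016)
show("white","top",blobs(p,(0,0,130),(180,70,255),(380,140,435,190)),.016)
show("gold","top",blobs(p,(8,150,120),(28,255,255),(250,155,350,212)),.045)
show("dark","top",blobs(p,(0,0,0),(180,255,90),(290,115,330,155)),.045)
show("knob","top",blobs(p,(0,150,90),(6,255,255),(195,200,225,225),5)+blobs(p,(174,150,90),(180,255,255),(195,200,225,225),5),.092)
show("lamp","top",blobs(p,(0,110,40),(18,255,255),(185,230,205,250),5),.05)
show("knob","side",blobs(s,(0,150,90),(6,255,255),(255,285,280,310),5)+blobs(s,(174,150,90),(180,255,255),(255,285,280,310),5),.092)
show("lamp","side",blobs(s,(0,110,40),(18,255,255),(262,325,290,350),5),.05)
a=cv2.resize(p[195:260,175:230],None,fx=7,fy=7,interpolation=cv2.INTER_CUBIC)
b=cv2.resize(s[280:365,235:305],None,fx=455/85,fy=455/85,interpolation=cv2.INTER_CUBIC)
cv2.imwrite("pics/sw.png",np.hstack([a,b]))
```

```text
blue top [415.2 219. ] 1200.5 [ 0.416 -0.337  0.016] r 0.068
white top [408.1 164.4] 1200.5 [ 0.601 -0.324  0.016] r 0.069
gold top [328.1 190. ] 598.5 [ 0.516 -0.051  0.045] r 0.055
gold top [271.2 178.6] 789.0 [0.559 0.136 0.045] r 0.056
dark top [309.9 136.9] 772.0 [0.698 0.004 0.045] r 0.055
knob top [209.7 214. ] 30.0 [0.441 0.327 0.092] r 0.011
lamp top [195.  239.6] 83.0 [0.364 0.384 0.05 ] r 0.018
knob side [267.8 297.2] 34.5 [0.439 0.328 0.092] r 0.011
lamp side [275.6 337.1] 123.0 [0.359 0.391 0.05 ] r 0.019
```

View pics/sw.png

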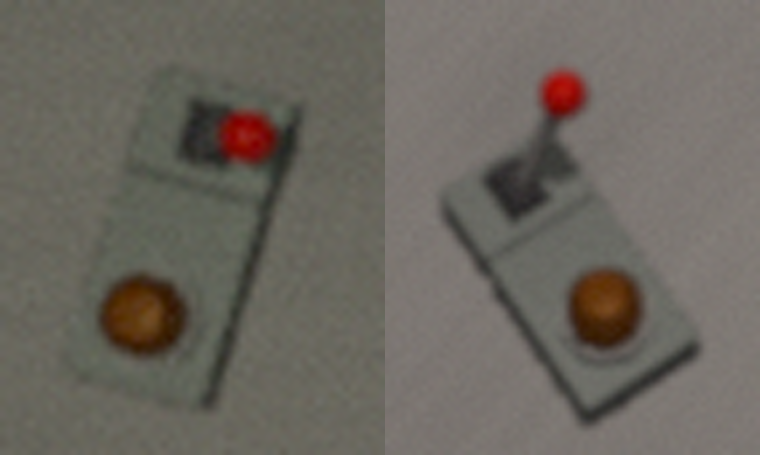

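Both views agree and match the expected geometry. The knob is at (0.440, 0.327), the block centre about (0.448, 0.362), and block +x points along about (0.28, 0.96). Next I shut the fingers, travel high, and turn the jaws about +48° to present their wide face to the knob.

Call:
jog_arm --rows '[[[0.43, 1, 0, 0, 0, 0.8, -1], [0.43, 1, 0, 0, 0, 0.8, -1], [0.43, 1, 0, 0, 0, 0.8, -1], [0.43, 1, 0, 0, 0, 0.8, -1], [0.43, 1, 0, 0, 0, 0.8, -1], [0.43, 1, 0, 0, 0, 0.8, -1], [0.43, 1, 0, 0, 0, 0.8, -1], [0.43, 1, 0, 0, 0, 0.8, -1]]]'

```text
clock: 1.1
tcp_pos: [0.4195, -0.1151, 0.3017]
orientation: [-0.001, 0.799, 0.601, -0.0]
ft_force: [-0.3, -0.0, 0.4]
finger_gap: 0.114
```

Call:
jog_arm --rows '[[[0.015, 1, 0, 0, 0, 0, -1], [0.015, 1, 0, 0, 0, 0, -1], [0.015, 1, 0, 0, 0, 0, -1], [0.015, 1, 0, 0, 0, 0, -1], [0.015, 1, 0, 0, 0, 0, -1], [0.015, 1, 0, 0, 0, 0, -1], [0.015, 1, 0, 0, 0, 0, -1], [0.015, 1, 0, 0, 0, 0, -1]]]'

```text
clock: 2.1
tcp_pos: [0.4257, 0.2854, 0.3011]
orientation: [-0.001, 0.799, 0.602, -0.001]
ft_force: [0.7, -0.9, -0.0]
finger_gap: 0.009
```

Run:
```python
from h import *
s=bot.observe();print(s["clock"],s["tcp_pos"],s["finger_gap"])
p,_=bot.camera("wrist");cv2.imwrite("pics/w1.png",p)
c=bot.calibration("wrist");print(c["mount"])
from scipy.spatial.transform import Rotation as R
m=cv2.inRange(cv2.cvtColor(p,cv2.COLOR_BGR2HSV),(0,170,80),(5,255,255))|cv2.inRange(cv2.cvtColor(p,cv2.COLOR_BGR2HSV),(175,170,80),(180,255,255))
q=s["orientation"];T=np.eye(4);T[:3,:3]=R.from_quat([*q[1:],q[0]]).as_matrix();T[:3,3]=s["tcp_pos"];T=T@np.array(c["mount"])
for k in cv2.findContours(m,0,1)[0]:
    if cv2.contourArea(k)>80:
        u,r=cv2.minEnclosingCircle(k);n=cv2.undistortPoints(np.array([[u]],float),K(c),np.array(c["D"],float))[0,0]
        d=T[:3,:3]@[*n,1];print(u,r,(T[:3,3]+d*((.092-T[2,3])/d[2])).round(4))
```

```text
2.1 [0.42566324 0.2853787  0.30110049] 0.008966759765983679
[[ 8.49358044e-04 -9.47476235e-01 -3.19825051e-01  8.40931133e-02]
 [ 9.99999538e-01  6.60895139e-04  6.97804045e-04 -7.89874462e-04]
 [-4.49781928e-04 -3.19825496e-01  9.47476359e-01 -8.21300924e-02]
 [ 0.00000000e+00  0.00000000e+00  0.00000000e+00  1.00000000e+00]]
(323.0, 139.5) 13.647443771362305 [0.4392 0.3281 0.092 ]
```

View pics/w1.png

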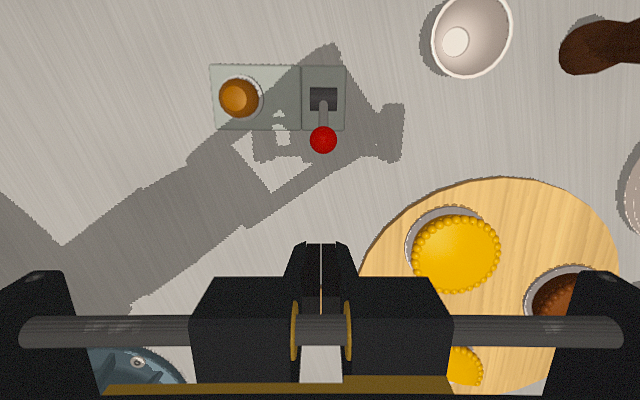

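The wrist view shows the lever at (323,110), the knob at (323,139) and the fingers squarely behind it. The knob measures (0.439, 0.328), which agrees with the other cameras. I'll descend and push.

Call:
jog_arm --rows '[[[0, 0, -0.13, 0, 0, 0, -1], [0, 0, -0.26, 0, 0, 0, -1], [0, 0, -0.393, 0, 0, 0, -1], [0, 0, -0.393, 0, 0, 0, -1], [0, 0, -0.393, 0, 0, 0, -1]]]'

```text
clock: 2.78
tcp_pos: [0.4271, 0.2836, 0.1457]
orientation: [-0.001, 0.8, 0.6, 0.0]
ft_force: [0.6, 0.2, 0.7]
finger_gap: 0.007
```

Call:
jog_arm --rows '[[[0.01, 0.034, 0, 0, 0, 0, -1], [0.02, 0.068, 0, 0, 0, 0, -1], [0.03, 0.102, 0, 0, 0, 0, -1], [0.04, 0.136, 0, 0, 0, 0, -1], [0.05, 0.17, 0, 0, 0, 0, -1], [0.06, 0.205, 0, 0, 0, 0, -1], [0.066, 0.225, 0, 0, 0, 0, -1], [0.066, 0.225, 0, 0, 0, 0, -1]]]'

```text
clock: 3.78
tcp_pos: [0.4536, 0.3742, 0.1455]
orientation: [-0.001, 0.799, 0.601, 0.0]
ft_force: [0.6, 0.1, -0.2]
finger_gap: 0.006
```

Run:
```python
from h import *
s=bot.observe();print(s["clock"],s["tcp_pos"],s["ft_force"])
p,_=bot.camera("side");cv2.imwrite("pics/s2.png",cv2.resize(p[260:380,220:340],None,fx=4,fy=4,interpolation=cv2.INTER_CUBIC))
```

```text
3.775 [0.45357329 0.3742148  0.14549751] [ 0.55249772  0.082645   -0.16425819]
```

View pics/s2.png

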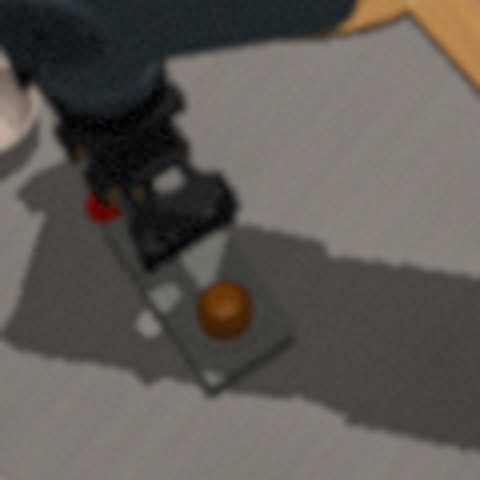

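The lever is over on the far side and the knob shows at (102,208). There is no stop force yet, so I nudge on a few millimetres.

Call:
jog_arm --rows '[[[0.002, 0.005, 0, 0, 0, 0, -1], [0.003, 0.01, 0, 0, 0, 0, -1], [0.004, 0.014, 0, 0, 0, 0, -1], [0.004, 0.014, 0, 0, 0, 0, -1]]]'

```text
clock: 4.32
tcp_pos: [0.4548, 0.3783, 0.1453]
orientation: [-0.0, 0.8, 0.601, -0.001]
ft_force: [-0.2, -5.9, 2.2]
finger_gap: 0.005
```

At 6 N I'm on the stop. I back off, then lift.

Call:
jog_arm --rows '[[[-0.03, -0.1, 0, 0, 0, 0, -1], [-0.03, -0.1, 0, 0, 0, 0, -1], [-0.03, -0.1, 0.15, 0, 0, 0, -1], [-0.03, -0.1, 0.3, 0, 0, 0, -1], [-0.03, -0.1, 0.4, 0, 0, 0, -1], [-0.03, -0.1, 0.4, 0, 0, 0, -1]]]'

```text
clock: 5.08
tcp_pos: [0.4448, 0.3399, 0.3103]
orientation: [0.001, 0.799, 0.601, 0.003]
ft_force: [1.1, 0.4, 0.7]
finger_gap: 0.005
```

Run:
```python
from h import *
s=bot.observe();print(s["clock"],s["tcp_pos"],s["ft_force"])
p,_=bot.camera("side");cv2.imwrite("pics/s3.png",p)
p,_=bot.camera("wrist");cv2.imwrite("pics/w3.png",p)
c=bot.calibration("wrist")
from scipy.spatial.transform import Rotation as R
h=cv2.cvtColor(p,cv2.COLOR_BGR2HSV)
m=cv2.inRange(h,(0,170,80),(5,255,255))|cv2.inRange(h,(175,170,80),(180,255,255))
q=s["orientation"];T=np.eye(4);T[:3,:3]=R.from_quat([*q[1:],q[0]]).as_matrix();T[:3,3]=s["tcp_pos"];T=T@np.array(c["mount"])
for k in cv2.findContours(m,0,1)[0]:
    if cv2.contourArea(k)>80:
        u,r=cv2.minEnclosingCircle(k);n=cv2.undistortPoints(np.array([[u]],float),K(c),np.array(c["D"],float))[0,0]
        d=T[:3,:3]@[*n,1];w=T[:3,3]+d*((.092-T[2,3])/d[2]);print(u,r,w.round(4),"along block x",(w-[.448,.362,0])[:2]@[.28,.96])
```

```text
5.075 [0.44481538 0.3398717  0.31025591] [1.11864612 0.35073745 0.7139245 ]
(319.15826416015625, 120.28431701660156) 13.741593360900879 [0.4615 0.4003 0.092 ] along block x 0.04053144378390317
```

The knob sits 40 mm to +x, and the stop is at 38, so the lever is fully over. I travel high to above the cut pie at (0.516, -0.051).

Call:
jog_arm --rows '[[[0.178, -0.977, 0, 0, 0, 0, -1], [0.178, -0.977, 0, 0, 0, 0, -1], [0.178, -0.977, 0, 0, 0, 0, -1], [0.178, -0.977, 0, 0, 0, 0, -1], [0.178, -0.977, 0, 0, 0, 0, -1], [0.178, -0.977, 0, 0, 0, 0, -1], [0.178, -0.977, 0, 0, 0, 0, -1], [0.178, -0.977, 0, 0, 0, 0, -1]]]'

```text
clock: 6.18
tcp_pos: [0.5137, -0.0532, 0.3035]
orientation: [-0.002, 0.8, 0.599, -0.002]
ft_force: [0.1, 0.5, -0.8]
finger_gap: 0.001
```

Run:
```python
from h import *
s=bot.observe();print(s["clock"],s["tcp_pos"],s["ft_force"])
p,_=bot.camera("wrist");q,_=bot.camera("side")
cv2.imwrite("pics/w4.png",np.hstack([cv2.resize(p,(400,250)),cv2.resize(q[100:350,200:450],None,fx=1,fy=1)]))
```

```text
6.175 [ 0.51371615 -0.0532195   0.30349745] [ 0.09514855  0.46832369 -0.83996766]
```

View pics/w4.png

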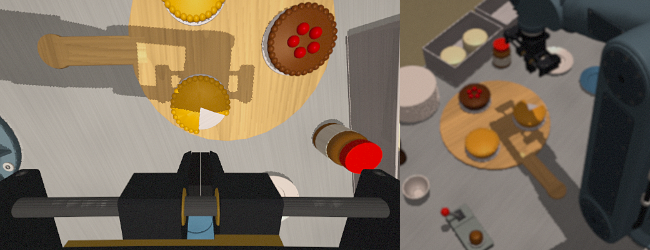

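The view shows the cut pie at (200,105) and the knob still over. Before descending I check the pie's centre from this view.

```bash
cat >> h.py <<'E'
from scipy.spatial.transform import Rotation as R
def wrist(uv,z,s):
    c=bot.calibration("wrist");q=s["orientation"];T=np.eye(4);T[:3,:3]=R.from_quat([*q[1:],q[0]]).as_matrix();T[:3,3]=s["tcp_pos"];T=T@np.array(c["mount"])
    n=cv2.undistortPoints(np.array([[uv]],float),K(c),np.array(c["D"],float))[0,0]
    d=T[:3,:3]@[*n,1];return T[:3,3]+d*((z-T[2,3])/d[2])
E
python3 - <<'E'
from h import *
s=bot.observe();print(wrist((320,168),.048,s),wrist((320,121),.048,s),wrist((320,213),.048,s))
E
```

```text
[ 0.51338057 -0.04459971  0.048     ] [0.52776118 0.00504264 0.048     ] [ 0.4981575  -0.09715206  0.048     ]
```

That gives (0.513, -0.046), agreeing within 6 mm. I descend to 3.5 cm above the top and dwell.

Call:
jog_arm --rows '[[[0.003, 0.01, -0.1, 0, 0, 0, -1], [0.003, 0.01, -0.2, 0, 0, 0, -1], [0.003, 0.01, -0.29, 0, 0, 0, -1], [0.003, 0.01, -0.35, 0, 0, 0, -1], [0.003, 0.01, -0.38, 0, 0, 0, -1], [0.003, 0.01, -0.38, 0, 0, 0, -1], [0.003, 0.01, -0.38, 0, 0, 0, -1], [0.003, 0.01, -0.38, 0, 0, 0, -1]]]'

```text
clock: 7.28
tcp_pos: [0.5155, -0.0473, 0.1532]
orientation: [-0.001, 0.8, 0.601, -0.001]
ft_force: [-0.7, -0.0, 0.3]
finger_gap: 0.005
```

Call:
jog_arm --rows '[[[0, 0, 0, 0, 0, 0, -1], [0, 0, 0, 0, 0, 0, -1], [0, 0, 0, 0, 0, 0, -1], [0, 0, 0, 0, 0, 0, -1], [0, 0, 0, 0, 0, 0, -1], [0, 0, 0, 0, 0, 0, -1], [0, 0, 0, 0, 0, 0, -1], [0, 0, 0, 0, 0, 0, -1]]]'

```text
clock: 8.28
tcp_pos: [0.5155, -0.0473, 0.1532]
orientation: [-0.001, 0.8, 0.601, -0.001]
ft_force: [0.5, -0.1, 1.5]
finger_gap: 0.005
```

Call:
jog_arm --rows '[[[0, 0, 0, 0, 0, 0, -1], [0, 0, 0, 0, 0, 0, -1], [0, 0, 0, 0, 0, 0, -1], [0, 0, 0, 0, 0, 0, -1], [0, 0, 0, 0, 0, 0, -1], [0, 0, 0, 0, 0, 0, -1], [0, 0, 0, 0, 0, 0, -1], [0, 0, 0, 0, 0, 0, -1]]]'

```text
clock: 9.28
tcp_pos: [0.5155, -0.0473, 0.1532]
orientation: [-0.001, 0.799, 0.601, -0.001]
ft_force: [0.0, 0.1, -0.6]
finger_gap: 0.002
```

Call:
jog_arm --rows '[[[0, 0, 0, 0, 0, 0, -1], [0, 0, 0, 0, 0, 0, -1], [0, 0, 0, 0, 0, 0, -1], [0, 0, 0, 0, 0, 0, -1], [0, 0, 0, 0, 0, 0, -1], [0, 0, 0, 0, 0, 0, -1], [0, 0, 0, 0, 0, 0, -1], [0, 0, 0, 0, 0, 0, -1]]]'

```text
clock: 10.28
tcp_pos: [0.5155, -0.0473, 0.1532]
orientation: [-0.001, 0.799, 0.601, -0.001]
ft_force: [-1.2, 0.2, -1.0]
finger_gap: 0.004
```

Run:
```python
from h import *
s=bot.observe();print(s["clock"],s["tcp_pos"],s["ft_force"])
q,_=bot.camera("side")
cv2.imwrite("pics/s5.png",cv2.resize(q[130:330,220:470],None,fx=2.5,fy=2.5))
```

```text
10.275 [ 0.5154781  -0.04729866  0.15319407] [-1.17151382  0.17433318 -0.95884933]
```

View pics/s5.png

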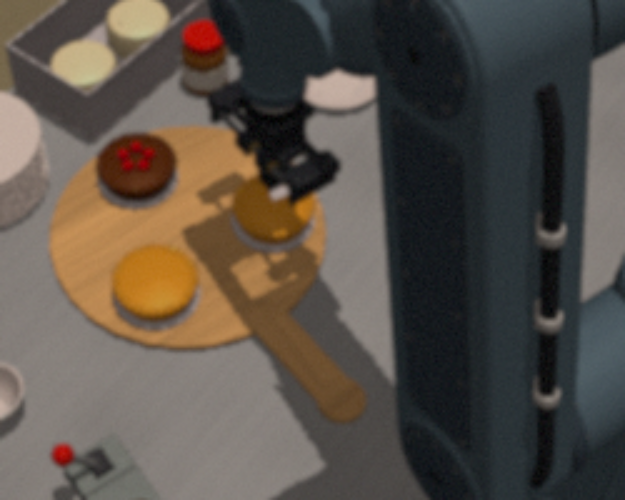

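The fingertips are over the cut pie, with nothing touched and the lever still over. I lift first, then go to the blue plate.

Call:
jog_arm --rows '[[[0, 0, 0.15, 0, 0, 0, -1], [0, 0, 0.3, 0, 0, 0, -1], [-0.08, -0.2, 0.375, 0, 0, 0, -1], [-0.249, -0.724, 0.375, 0, 0, 0, -1], [-0.249, -0.724, 0.375, 0, 0, 0, -1], [-0.249, -0.724, 0.375, 0, 0, 0, -1], [-0.249, -0.724, 0.375, 0, 0, 0, -1], [-0.249, -0.724, 0.375, 0, 0, 0, -1]]]'

```text
clock: 11.32
tcp_pos: [0.4143, -0.3405, 0.3033]
orientation: [-0.0, 0.801, 0.598, -0.001]
ft_force: [-0.0, 0.4, 0.0]
finger_gap: 0.003
```

Run:
```python
from h import *
s=bot.observe();print(s["clock"],s["tcp_pos"],s["ft_force"])
p,_=bot.camera("wrist");cv2.imwrite("pics/w6.png",p)
m=cv2.inRange(cv2.cvtColor(p,cv2.COLOR_BGR2HSV),(95,90,40),(125,255,255))
for k in cv2.findContours(m,0,1)[0]:
    if cv2.contourArea(k)>1500:
        u,r=cv2.minEnclosingCircle(k);print(u,r,wrist(u,.014,s).round(3))
```

```text
11.325 [ 0.41428994 -0.3405407   0.30334029] [-0.03856468  0.41427047  0.01082386]
(322.22259521484375, 159.71096801757812) 56.02548599243164 [ 0.418 -0.332  0.014]
```

View pics/w6.png

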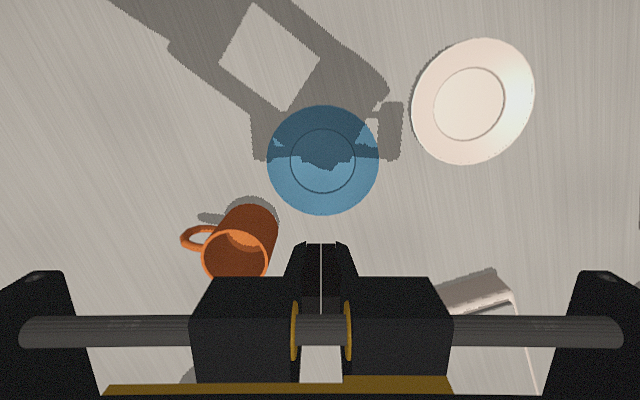

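The blue plate's centre is at (322,160), which is (0.418, -0.332). The mug at (240,240) would be below the gripper body with about 3 cm clearance. I descend to about 4 cm above the plate and dwell.

Call:
jog_arm --rows '[[[0.007, 0.013, -0.12, 0, 0, 0, -1], [0.007, 0.013, -0.24, 0, 0, 0, -1], [0.007, 0.013, -0.36, 0, 0, 0, -1], [0.007, 0.013, -0.44, 0, 0, 0, -1], [0.007, 0.013, -0.473, 0, 0, 0, -1], [0.007, 0.013, -0.473, 0, 0, 0, -1], [0.007, 0.013, -0.473, 0, 0, 0, -1], [0.007, 0.013, -0.473, 0, 0, 0, -1]]]'

```text
clock: 12.38
tcp_pos: [0.4185, -0.3338, 0.1153]
orientation: [0.001, 0.801, 0.599, -0.001]
ft_force: [-0.7, 0.6, 0.2]
finger_gap: 0.005
```

Call:
jog_arm --rows '[[[0, 0, 0, 0, 0, 0, -1], [0, 0, 0, 0, 0, 0, -1], [0, 0, 0, 0, 0, 0, -1], [0, 0, 0, 0, 0, 0, -1], [0, 0, 0, 0, 0, 0, -1], [0, 0, 0, 0, 0, 0, -1], [0, 0, 0, 0, 0, 0, -1], [0, 0, 0, 0, 0, 0, -1]]]'

```text
clock: 13.38
tcp_pos: [0.4185, -0.3338, 0.1153]
orientation: [0.001, 0.801, 0.599, -0.0]
ft_force: [0.1, -0.1, -0.1]
finger_gap: 0.002
```

Call:
jog_arm --rows '[[[0, 0, 0, 0, 0, 0, -1], [0, 0, 0, 0, 0, 0, -1], [0, 0, 0, 0, 0, 0, -1], [0, 0, 0, 0, 0, 0, -1], [0, 0, 0, 0, 0, 0, -1], [0, 0, 0, 0, 0, 0, -1], [0, 0, 0, 0, 0, 0, -1], [0, 0, 0, 0, 0, 0, -1]]]'

```text
clock: 14.38
tcp_pos: [0.4185, -0.3339, 0.1153]
orientation: [0.001, 0.801, 0.599, -0.001]
ft_force: [-0.8, 0.0, 0.4]
finger_gap: 0.003
```

Call:
jog_arm --rows '[[[0, 0, 0, 0, 0, 0, -1], [0, 0, 0, 0, 0, 0, -1], [0, 0, 0, 0, 0, 0, -1], [0, 0, 0, 0, 0, 0, -1], [0, 0, 0, 0, 0, 0, -1], [0, 0, 0, 0, 0, 0, -1], [0, 0, 0, 0, 0, 0, -1], [0, 0, 0, 0, 0, 0, -1]]]'

```text
clock: 15.38
tcp_pos: [0.4185, -0.3338, 0.1153]
orientation: [0.001, 0.801, 0.599, -0.001]
ft_force: [0.3, 0.3, 0.4]
finger_gap: 0.005
```

Call:
jog_arm --rows '[[[0, 0, 0.15, 0, 0, 0, -1], [0, 0, 0.3, 0, 0, 0, -1], [0, 0, 0.45, 0, 0, 0, -1], [0, 0, 0.5, 0, 0, 0, -1], [0, 0, 0.5, 0, 0, 0, -1], [0, 0, 0.5, 0, 0, 0, -1]]]'

```text
clock: 16.12
tcp_pos: [0.4181, -0.3333, 0.3137]
orientation: [-0.001, 0.801, 0.599, -0.001]
ft_force: [-0.9, 0.3, -0.0]
finger_gap: 0.008
```

Run:
```python
from h import *
s=bot.observe();print(s["clock"],s["tcp_pos"],s["ft_force"])
a,_=bot.camera("top");b,_=bot.camera("side")
b0=cv2.imread("pics/side0.png");cv2.imwrite("pics/end.png",np.hstack([cv2.resize(a,(400,250)),cv2.resize(b,(400,250))]))
p,_=bot.camera("wrist")
m=cv2.inRange(cv2.cvtColor(p,cv2.COLOR_BGR2HSV),(95,90,40),(125,255,255))
for k in cv2.findContours(m,0,1)[0]:
    if cv2.contourArea(k)>1500:
        u,r=cv2.minEnclosingCircle(k);print("plate",wrist(u,.014,s).round(3))
h=cv2.cvtColor(b,cv2.COLOR_BGR2HSV)[285:315,245:280]
m=cv2.inRange(h,(0,150,90),(6,255,255))|cv2.inRange(h,(174,150,90),(180,255,255))
for k in cv2.findContours(m,0,1)[0]:
    if cv2.contourArea(k)>5:
        u,_=cv2.minEnclosingCircle(k);print("knob",onplane("side",[np.add(u,(245,285))],.092))
```

```text
16.125 [ 0.41805592 -0.33331275  0.31365992] [-0.90100579  0.28387389 -0.02995337]
plate [ 0.418 -0.333  0.014]
knob [[0.45641065 0.39535438 0.092     ]]
```

View pics/end.png

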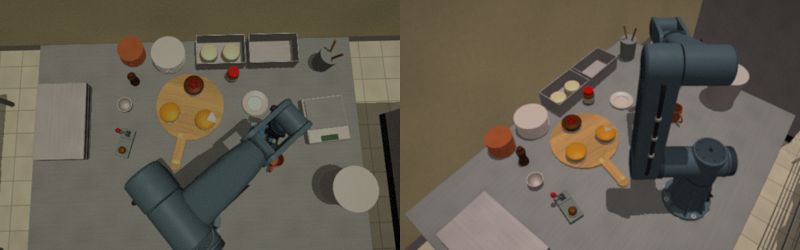

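The final views show everything standing where it was, the lever over and the arm clear. I'm handing in.

```bash
python3 -c "
from plant import bot
print(bot.finish_job())"
```

```text
the job is handed in; nothing more can be done
None
```

The lever is fully over, both targets were pointed at in the right order, and the job was handed in at about 16 s. The hand-in gives no verdict, so the points below are my own checks.

- **Lever:** I pushed it until it met the stop at about 6 N. The knob then measured 40 mm to +x, where the stop is given as 38 mm. At the end the side camera put it about 34 mm to +x, which still suggests more than 0.85 rad (about 27 mm).
- **Cut pie:** I held the fingertips about 3.7 cm above its top for 3 s, within about 6 mm of its middle by either measurement.
- **Blue plate:** I held them about 5 cm above the table over its middle for 3 s. That is 3.5 cm above the rim and towards the upper end of the 2–5 cm range above the middle.
- **Contact and movement:** During both dwells the wrist force stayed at noise level (about 2 N or less). The blue plate measured within 1 mm of where it was just before pointing. I checked the pies, the white plate and the other loose things only by eye in the final pictures, and they looked unmoved. The arm ended clear, with the fingertips about 25 cm up.

No check failed. The only disagreements were a few millimetres between cameras: up to 6 mm on the pie and on the knob's final position.

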